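# Clamp a rod in the gluing fixture

## Robot

A 6-joint arm with a two-finger parallel gripper is mounted at the origin on the work surface. World frame = base frame: x ahead of the robot, y to its left, z up, the work surface at z = 0. Lengths are in mm, angles in rad, forces in N, time in s.
With the tool pointing down it reaches from about 350 to 975 mm from the base axis. Payload 7.1 kg.
Tool frame: the origin (TCP) lies midway between the tips of the shut fingers; the grasp point (between the pads) lies 19 mm behind it; z points along the fingers, y is the line along which they close (so a half turn about z gives the same grasp; the last joint's range is limited). The gripper opens to 88 mm and grips with 3 to 60 N. Pads are 20 mm wide; open, the fingers measure 115 mm over their backs; the gripper's body (75 mm by 178 mm) begins 61 mm behind the grasp point.
Start: joints at [1.097, 0.423, 1.63, -0, 1.089, -0.019], TCP at [274.519, 561.466, 222.675] pointing down, gripper open.
Joint ranges: [-3, 3], [-0.9, 2.11], [0.09, 2.58], [-1.31, 4.45], [0.11, 2.69], [-2.54, 2.54]. Speed limits (rad/s): [2.39, 2.39, 3.01, 3.14, 3.14, 3.14].

## Interface

Orientations are given as a rotation vector (axis times angle).
In Python, from workcell import get_obs, get_image, camera_params, close_job gives the robot as it stands.
- The arm moves only by the shell command python3 -m creep 'ROWS' [OPENING]. ROWS is a JSON object of lists of equal length, an entry for each row: "delta_pos": the shift along the tool's x, y, z in m, a list of three; "twist": the turn, a rotation vector about the tool's x, y, z in degrees, a list of three. A call has 1 to 20 rows; each row shifts and turns the commanded pose from where the row before left it, along the tool's axes as they then stand; what a row does not reach is not made up. A row lasts 1/12 s, in which the tool goes at most 41.7 mm and 7.16 degrees, less where a joint would pass 70% of its speed; a pose out of reach is approached as far as the arm can. A call with a gripper value outside its range is refused whole. OPENING is the opening, from 0 (shut) to 1 (fully open), set as the call begins (- or left out, the last holds). The fingers move at their own pace and stop on an object; the grip force is fixed at half the most. Time passes only in rows, so rows that do not move let the fingers close. It gives the time, the measured TCP pose, the force, the opening and the grip force at its end, in the units of the state.
- get_obs(): the state, without advancing time (a new reading comes with each control period).
- get_image(name): name is "scene" or "top" or "wrist"; returns (picture, depth): 420x560x3 uint8, red, green, blue; 420x560 float32, mm along the optical axis (not along the pixel's ray), 0 where there is no reading.
- camera_params(name): a dict with "camera_matrix" (3x3 intrinsics, pixels), "extrinsics" (4x4, takes a point from camera to world coordinates). Camera axes: x right, y down, z forward; pixel columns grow to the right and rows downward; lengths in mm; the calibration is good to about 2 mm. A picture is of the moment at which its call begins: read the wrist's pose just before it. camera_params takes no time and is no camera call; for the wrist camera it gives the pose at the moment of the call.
- close_job(): hands the job in; it is judged then, once.
The state is a dict: "t": time; "qpos": joint angles; "qvel": joint speeds; "joint_torque": joint torques, N m; "ee_pos": TCP position; "orientation": TCP orientation; "ft_force": force on the tool from outside, world axes, zero at the start; "moment": the same for the moment, N m; "width": finger opening in mm; "grasp_force": force on a finger pad.
Only numpy, scipy, OpenCV 4.12 (cv2) and the standard library are available. Lean on these libraries where they do the work, as an engineer would, in place of code of your own. Each camera call takes 0.05 s, during which the arm holds its last target. There are 200 camera calls.

## Task

Take the long plain rod out of the rod rack and stand it upright in the gluing fixture's socket, pushed fully down. Then take the parked spring clamp by its handles and clip its jaws from above over the rod and the fixture's upright steel plate together, well down past the plate's top edge, so that it pinches the two and stays on by itself. Do not knock over or push about the other rods and the things on the bench.

Things in the scene. Friction and masses are not known exactly. Their poses are not given: they have to be found in the camera images.
- rod: the long plain black rod, a straight cylinder 12 mm in diameter and 140 mm long, standing upright in one of the rack's three holes (not always the same one) and sticking out 100 mm above the rack. Origin: centre of its lower end; z along the rod, upward.
- short_rod: bystander: a plain black rod 12 mm in diameter but only 90 mm long, in another hole of the rack. Origin: centre of its lower end.
- knob_rod: bystander: a black rod 12 mm in diameter, 120 mm long, with a round head 24 mm wide and 14 mm high at its top, in another hole of the rack. Origin: centre of its lower end.
- rack: the rod rack, a fixed wooden block 60 (x) x 160 (y) x 45 mm (z) with three round holes in a row along its y axis, at y = -50, 0 and +50 mm, 14 mm wide and 40 mm deep. Origin: centre of its underside. The rods stand on the hole floors, 5 mm above its underside.
- fixture: the gluing fixture, fixed: aluminium base 100 x 100 x 12 mm with a 40 x 40 mm plywood socket block (top 62 mm above the bench) and beside the socket an upright steel plate, 34 mm wide along x, 8 mm thick, filling y = 8 to 16 mm, its top edge 120 mm above the bench. Origin: on the underside, below the socket's centre.
- socket (a point): centre of the mouth of the fixture's socket, 62 mm above the bench: a round hole 13.6 mm wide, 46 mm deep (floor 16 mm above the bench), with a 3 mm chamfer round its mouth. A seated long rod's top is 156 mm above the bench; there are 2 mm between rod and plate. Axes as the fixture's.
- clip_point (a point): middle of the 22 mm stack of rod and plate along the fixture's y axis (5 mm from the socket's centre towards the plate), 5 mm below the plate's top edge. The jaws close along the fixture's y axis here, one on the plate's outer face, one on the rod. Axes as the fixture's.
- clamp: the spring clamp, dark steel, like a large clothes peg, loose, 130 g, parked hanging by its hinge pin, handles up, jaws down. Pin 8 mm thick, 50 mm long. Origin: centre of the hinge pin, 78 mm above the jaw tips; z up towards the handles, the pin along x, jaws and handles move along y. This frame rides on the -y half, which leans by half the jaw angle when squeezed evenly.
- clamp_jaw (a joint): angle between the clamp's halves: 0 relaxed, 0.5 rad squeezed to the stop. A spring shuts the jaws; squeezing takes 6 N at the handle pads at first, 12 N at the stop. On the rod and plate together it reads about 0.17 to 0.20.
- clamp_grip (a point): midway between the clamp's two handle pads, 55 mm above the pin: grip here from above, fingers closing along the clamp's y axis. The handles end in flat rubber pads, 30 mm wide along x, 26 mm high, 10 mm thick; over their outsides they measure 57 mm relaxed (splayed outwards at the top) and 23 mm squeezed to the stop (then parallel).
- tip_a (a point): lower end of the clamp's -y jaw pad, 6 mm from the middle when relaxed. The pads are 22 mm wide, 14 mm high, and 8 mm apart relaxed, about 43 mm squeezed to the stop. The jaw arms' outsides are 18.5 mm from the middle relaxed; between the arms above the pads at least 24 mm is free, up to 20 mm below the pin.
- tip_b (a point): lower end of the clamp's +y jaw pad, 6 mm from the middle when relaxed.
- park: the clamp's parking stand, fixed: a plywood base 90 x 90 x 10 mm with two wooden uprights, 8 mm thick along x, 22 mm along y, centred at x = -19 and +19 mm. The clamp's pin ends lie in open notches in their tops, the jaws hang free between them, with room to open. Pin axis 98 mm above the bench, tops of the uprights 105 mm. Origin: centre of its underside.
- glue: bystander: a white glue bottle, 44 mm wide, 120 mm tall. Origin: centre of its underside.
- driver: bystander: a screwdriver lying on the bench.
- tape: bystander: a roll of paper tape lying flat, 90 mm across, 22 mm high. Origin: centre of its underside.
- spool: bystander: a small wooden thread spool, 36 mm wide and high. Origin: centre of its underside.
- mug: bystander: a white mug 76 mm wide, 90 mm tall. Origin: centre of its underside.
Things that resemble listed ones, but are neither listed nor needed, are in the scene too. What is shaped like the clamp but green is not meant.

How it is judged:
By the outcome, as a careful person would: the job done as asked, in the order asked, and still so for the second after the job is handed in, with the robot touching nothing.
It also fails if it takes over 61 s, if anything falls off the work surface, if the arm or the gripper's body presses on something with over 40 N, if the wrist force passes 120 N, or if a joint passes its speed limit or range.

## Working session

There is one attempt and no reset: what is moved stays moved. The work goes in short steps, Python scripts to look and compute and a shell command to move; the robot and the scene stay as the last step left them, time stands still between calls to the robot, and variables do not carry over. Pictures are saved under pics/ and viewed, at most 10 in all, crops included, and the job is handed in when it is done.

```bash
ls; mkdir -p pics; python3 - <<'E'
from workcell import *
import cv2,numpy as np
print(get_obs())
for n in ["scene","top"]:
    im,d=get_image(n); P=camera_params(n); np.savez(f"pics/{n}.npz",im=im,d=d,K=P["camera_matrix"],T=P["extrinsics"])
    cv2.imwrite(f"pics/{n}0.png",im[:,:,::-1]); print(n,P)
E
```

```text
pics
{'t': 0.0, 'qpos': array([ 1.09696421e+00,  4.23835338e-01,  1.63070312e+00, -1.94239388e-05,
        1.08860116e+00, -1.89910731e-02]), 'qvel': array([-0.00149457, -0.00057701, -0.00037624, -0.00095396,  0.00087827,
        0.00159716]), 'joint_torque': array([ 1.19560078e-03, -5.44622254e+01, -2.73675799e+01,  6.44411612e-02,
        2.27821106e-02, -1.20348632e-04]), 'ee_pos': array([274.29238138, 560.96314894, 221.89998391]), 'orientation': array([-7.08224543e-01, -3.06035142e+00,  2.36288458e-03]), 'ft_force': array([ 0.10509242,  0.06925742, -0.6546341 ]), 'moment': array([ 0.01768757,  0.03835082, -0.02238116]), 'grasp_force': 0.0, 'width': 88.10943211384061}
scene {'camera_matrix': array([[419.88455656,   0.        , 277.82318073],
       [  0.        , 419.88455656, 204.64980436],
       [  0.        ,   0.        ,   1.        ]]), 'extrinsics': array([[-6.56797590e-01,  5.27372000e-01, -5.38976530e-01,
         1.02449965e+03],
       [ 7.53866615e-01,  4.42748991e-01, -4.85446659e-01,
         4.71367193e+02],
       [-1.73796608e-02, -7.25156607e-01, -6.88364614e-01,
         7.26976688e+02],
       [ 0.00000000e+00,  0.00000000e+00,  0.00000000e+00,
         1.00000000e+00]])}
top {'camera_matrix': array([[441.24533764,   0.        , 289.56931328],
       [  0.        , 441.24533764, 207.83887545],
       [  0.        ,   0.        ,   1.        ]]), 'extrinsics': array([[-1.76004251e-01, -9.61400858e-01,  2.11496793e-01,
         3.46897898e+02],
       [-9.84367693e-01,  1.73317246e-01, -3.13269505e-02,
         3.97117152e+01],
       [-6.53828458e-03, -2.13704287e-01, -9.76876517e-01,
         1.01927468e+03],
       [ 0.00000000e+00,  0.00000000e+00,  0.00000000e+00,
         1.00000000e+00]])}
```

View pics/scene0.png

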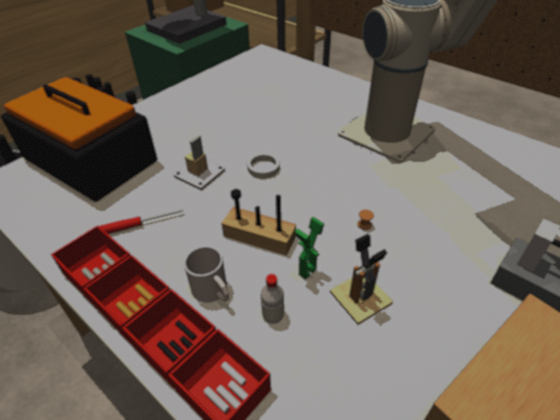

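View pics/top0.png

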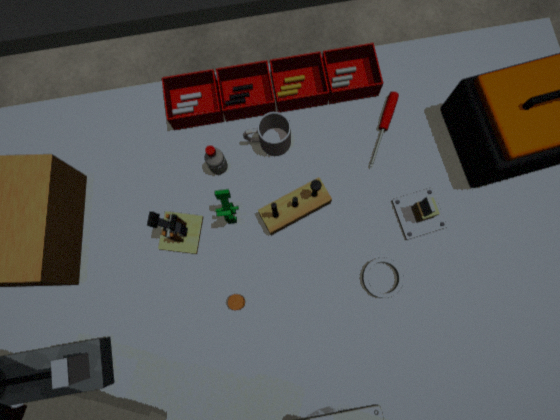

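The scene image shows the rod candidates in the rack: knob rod (237,195), short rod (258,215) and long rod (278,213). In the top view they are at (316,188), (294,202) and (275,209). The fixture is at scene (198,165) / top (418,213). The dark clamp on its stand is at scene (365,280) / top (175,228). The green lookalike at scene (310,245) is not wanted, and neither are the black sticks in the red tray at (175,342).

```bash
cat > h.py <<'E'
import numpy as np,cv2
def load(n):
    z=np.load(f"pics/{n}.npz"); return z["im"],z["d"],z["K"],z["T"]
def cloud(d,K,T):
    v,u=np.mgrid[:d.shape[0],:d.shape[1]]
    p=np.stack([(u-K[0,2])/K[0,0]*d,(v-K[1,2])/K[1,1]*d,d],-1)
    w=p@T[:3,:3].T+T[:3,3]; w[d<=0]=np.nan; return w
def rect(w,c,r,z0,z1):
    m=(np.hypot(w[...,0]-c[0],w[...,1]-c[1])<r)&(w[...,2]>z0)&(w[...,2]<z1)
    q=w[m]
    if len(q)<4: return len(q)
    R=cv2.minAreaRect(q[:,:2].astype(np.float32))
    return len(q),np.round(q.mean(0),1),np.round(R[0],1),np.round(R[1],1),round(R[2],1)
E
python3 - <<'E'
from h import *
for n,px in [("top",dict(rack=(295,213),fix=(405,232),park=(190,245),table=(300,340))),("scene",dict(rack=(258,232),fix=(185,175),park=(350,298),table=(330,200)))]:
    im,d,K,T=load(n); w=cloud(d,K,T)
    for k,(u,v) in px.items(): print(n,k,w[v,u].round(1))
    if n=="top":
        C={k:w[v,u][:2] for k,(u,v) in px.items()}
    for k,r,zs in [("rack",95,[(38,50),(55,160)]),("fix",75,[(6,18),(55,68),(112,128)]),("park",90,[(5,16),(98,112),(125,175)])]:
        for a,b in zs: print(n,k,a,b,rect(w,C[k],r,a,b))
im,d,K,T=load("top"); 
a=cv2.resize(im[165:260,130:220],(400,422),interpolation=2);b=cv2.resize(im[165:260,375:465],(400,422),interpolation=2)
im,d,K,T=load("scene");c=cv2.resize(im[180:260,210:320],(400,291))
cv2.imwrite("pics/crop1.png",cv2.hconcat([a,b])[:,:,::-1]);cv2.imwrite("pics/crop2.png",c[:,:,::-1])
E
```

```text
top rack [544.   -1.5  44.8]
top fix [ 461.9 -244.9   10.2]
top park [519.8 248.3  10.6]
top table [268.1  37.1   1.4]
top rack 38 50 (1568, array([561.1,  -1. ,  45.3]), array([565.1,  -4.3]), array([ 60.8, 160.2]), 18.7)
top rack 55 160 (243, array([566.1, -13.8, 111.1]), array([562.6,  -7.7]), array([ 21.7, 116.3]), 21.7)
top fix 6 18 (880, array([ 485.1, -267.1,   12.1]), array([ 459. , -266.6]), array([103.5, 144.4]), 75.7)
top fix 55 68 (122, array([ 494.3, -285.6,   61.8]), array([ 501.4, -291.3]), array([40.5, 40.6]), 7.8)
top fix 112 128 (85, array([ 499.1, -279.8,  119.2]), array([ 499.8, -280.5]), array([33.9, 10.3]), 8.8)
top park 5 16 (978, array([544.5, 258.3,  10.7]), array([525.2, 249.9]), array([163.3, 167.5]), 52.0)
top park 98 112 (113, array([548.8, 269.9, 104.2]), array([554.6, 265.9]), array([23.4, 49.7]), 69.5)
top park 125 175 (295, array([555.6, 271.8, 154.2]), array([554.6, 266.5]), array([55.7, 29.8]), 72.7)
scene rack [584.6  14.2  44.4]
scene fix [ 536.1 -303.     9.3]
scene park [574.3 254.6   9. ]
scene table [355.9  48.   -1.5]
scene rack 38 50 (1303, array([566.8,   0.7,  43.4]), array([564.1,  -5.6]), array([ 64.3, 161. ]), 18.8)
scene rack 55 160 (451, array([567.4,  -4.1,  99.3]), array([564.3,  -7.7]), array([ 23.8, 116.5]), 20.2)
scene fix 6 18 (388, array([ 491.6, -260.7,   10.9]), array([ 461.3, -258.8]), array([ 91.9, 142.3]), 72.3)
scene fix 55 68 (82, array([ 503.8, -280.6,   61.2]), array([ 503.4, -281.8]), array([33.2, 39.8]), 39.1)
scene fix 112 128 (52, array([ 500.7, -280.2,  116.7]), array([ 498.9, -280.9]), array([35. , 10.6]), 5.7)
scene park 5 16 (1134, array([564.4, 272.2,   8.6]), array([553.9, 265.8]), array([91.9, 91.9]), 72.8)
scene park 98 112 (157, array([561.9, 265.2, 102.7]), array([556.1, 265.4]), array([23. , 47.6]), 72.5)
scene park 125 175 (432, array([556.1, 263.5, 150.5]), array([554.2, 265.6]), array([56.3, 31.7]), 74.0)
```

View pics/crop1.png

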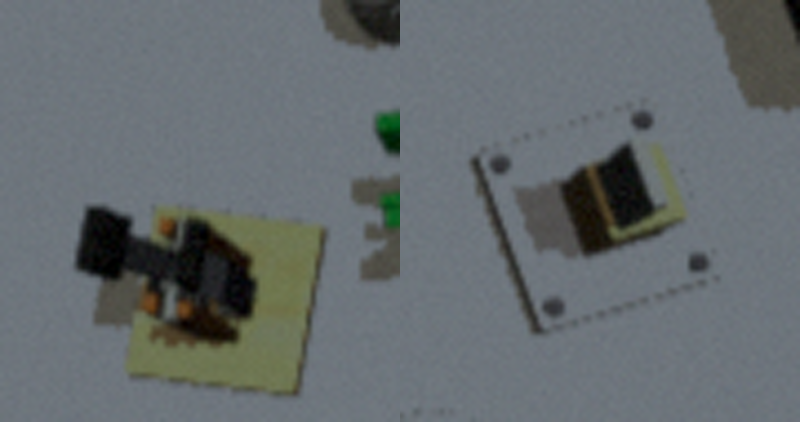

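The crops show the clamp with its handles spread left to right at (85–240,240) over the stand, and the fixture with the plate at (630,190) and the block top beyond it. The sizes fit: rack 60.8x160, block 40x40, plate 34 wide at z 119, handles 55.7. I'll check the rod choice and plan the move.

```bash
cat >> h.py <<'E'
from scipy.spatial.transform import Rotation as Rn
def plan(target,yaw=None,obs=None):
    """turn about tool z first (deg), then shift in tool mm"""
    from workcell import get_obs
    o=obs or get_obs(); R=Rn.from_rotvec(o["orientation"]); M=R.as_matrix()
    y=np.degrees(np.arctan2(M[1,1],M[0,1]))
    tilt=R.inv().apply(np.cross(M[:,2],[0,0,-1]))  # small tool-frame rotvec to upright
    turn=0 if yaw is None else -(yaw-y)   # z down: world ccw = tool -z
    y2=np.radians(y if yaw is None else yaw)
    Y=np.array([np.cos(y2),np.sin(y2),0]);Z=np.array([0,0,-1.]);X=np.cross(Y,Z)
    d=np.array(target)-o["ee_pos"]
    print("t",round(o["t"],2),"pos",o["ee_pos"].round(1),"yaw",round(y,2),"tilt deg",np.degrees(tilt).round(2),"turn",round(turn,2),"shift mm",np.round([d@X,d@Y,d@Z],1),"F",o["ft_force"].round(1),"w",round(o["width"],1),"g",round(o["grasp_force"],1))
E
python3 - <<'E'
from h import *
for n in["top","scene"]:
    im,d,K,T=load(n); w=cloud(d,K,T)
    for c in[(548.5,42.4),(564.5,-5),(580.5,-52.3)]:
        print(n,c,rect(w,c,25,60,175), np.nanmax(w[...,2][np.hypot(w[...,0]-c[0],w[...,1]-c[1])<15]).round(1))
    print(n,rect(w,(548.5,42.4),25,138,155))
    g=(im[...,1].astype(int)>im[...,0]*1.6)&(im[...,1]>im[...,2]*1.6)&(np.hypot(w[...,0]-560,w[...,1]-100)<150); print("green",np.nanmin(w[g],0).round(),np.nanmax(w[g],0).round())
plan((548,42,290),18.7)
E
```

```text
top (548.5, 42.4) (72, array([546. ,  43. , 118.6]), array([548.2,  43.3]), array([11. , 10.8]), 25.7) 150.0
top (564.5, -5) (45, array([563.3,  -3.8,  87.2]), array([564.4,  -3.8]), array([11.3, 10.4]), 30.8) 98.7
top (580.5, -52.3) (122, array([579.1, -51. , 117.3]), array([580.1, -51.6]), array([21.5, 21.8]), 28.0) 127.9
top (30, array([548.2,  42.9, 145.4]), array([548.5,  42.6]), array([10.3, 11.2]), 79.7)
green [537. -47.   7.] [599. 249. 160.]
scene (548.5, 42.4) (169, array([551. ,  44.3, 109. ]), array([549.5,  42.3]), array([12.8, 11. ]), 81.2) 145.7
scene (564.5, -5) (73, array([566.7,  -2.8,  80. ]), array([565.4,  -3.8]), array([10.5, 11.7]), 53.3) 97.0
scene (580.5, -52.3) (182, array([583.1, -49.6, 104.4]), array([580.2, -51.4]), array([24.2, 22.5]), 12.8) 126.8
scene (29, array([548.9,  42.8, 142.4]), array([549.2,  41.5]), array([11.3, 10.5]), 86.6)
green [511.  46.  -2.] [602. 169. 144.]
t 0.1 pos [274.3 561.  222. ] yaw 63.94 tilt deg [-0.08  0.    0.  ] turn 45.24 shift mm [-579.4   92.8  -68. ] F [ 0.1 -0.9 -0.2] w 87.8 g 0.0
```

View pics/crop2.png

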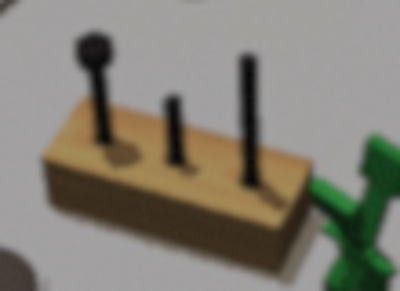

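The crop confirms it: the rod on the right at (248,120) is plain, its top at z 145 as described. The middle one is short (top 97), the left one has a knob, and the green lookalike is beside the rack. Moving above the rod now.

```bash
python3 -m creep '{"delta_pos":[[0,0,-0.01],[0,0,-0.01],[0,0,-0.01],[0,0,-0.01],[0,0,-0.01],[0,0,-0.01],[0,0,-0.01]],"twist":[[0,0,6.46],[0,0,6.46],[0,0,6.46],[0,0,6.46],[0,0,6.46],[0,0,6.46],[0,0,6.46]]}' && python3 -m creep '{"delta_pos":[[-0.02,0.003,0],[-0.035,0.006,0],[-0.035,0.006,0],[-0.035,0.006,0],[-0.035,0.006,0],[-0.035,0.006,0],[-0.035,0.006,0],[-0.035,0.006,0],[-0.035,0.006,0],[-0.035,0.006,0],[-0.035,0.006,0],[-0.035,0.006,0],[-0.035,0.006,0],[-0.035,0.006,0],[-0.035,0.006,0],[-0.035,0.006,0],[-0.02,0.0,0],[-0.014,0,0],[0,0,0],[0,0,0]],"twist":[[0,0,0],[0,0,0],[0,0,0],[0,0,0],[0,0,0],[0,0,0],[0,0,0],[0,0,0],[0,0,0],[0,0,0],[0,0,0],[0,0,0],[0,0,0],[0,0,0],[0,0,0],[0,0,0],[0,0,0],[0,0,0],[0,0,0],[0,0,0]]}'
python3 - <<'E'
from h import *
from workcell import *
P=camera_params("wrist"); im,d=get_image("wrist"); K,T=P["camera_matrix"],P["extrinsics"]
w=cloud(d,K,T); print(T.round(3))
c=(548.7,42.6)
print(rect(w,c,20,136,155)); print(rect(w,(564.5,-5),95,38,50))
cv2.imwrite("pics/w1.png",im[:,:,::-1])
plan((548.7,42.6,200),18.7)
E
```

```text
t: 0.68
ee_pos: [274.4, 561.2, 292.7]
orientation: [1.838, 2.548, -0.002]
ft_force: [0.7, 0.3, 0.4]
width: 87.8
grasp_force: 0.0
t: 2.35
ee_pos: [548.1, 42.9, 292.3]
orientation: [-1.832, -2.551, 0.0]
ft_force: [-0.4, 0.5, -0.2]
width: 87.9
grasp_force: 0.0
[[ 9.48000e-01  3.08000e-01  8.10000e-02  5.25988e+02]
 [ 3.19000e-01 -9.16000e-01 -2.45000e-01  1.08954e+02]
 [-1.00000e-03  2.58000e-01 -9.66000e-01  4.55008e+02]
 [ 0.00000e+00  0.00000e+00  0.00000e+00  1.00000e+00]]
(135, array([547.3,  41.7, 144.7]), array([547.4,  41. ]), array([11.4, 11.3]), 86.0)
(4768, array([ 5.612e+02, -2.000e-01,  4.560e+01]), array([563.3,  -6.6]), array([ 60.2, 160.1]), 18.6)
t 2.4 pos [547.9  43.6 292.4] yaw 18.72 tilt deg [-0.04 -0.04  0.  ] turn 0.02 shift mm [-1.2  0.4 92.4] F [-0.1  0.5 -0.7] w 87.9 g 0.0
```

View pics/w1.png

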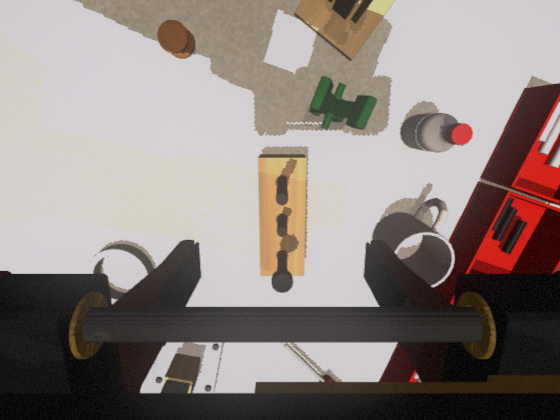

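The wrist view shows the rack at (282,215) with the long rod nearest the green clamp at (282,190), and the fingers on either side with free space below. Descending to TCP z≈117 and gripping.

```bash
python3 -m creep '{"delta_pos":[[-0.001,0,0.015],[0,0,0.03],[0,0,0.03],[0,0,0.03],[0,0,0.03],[0,0,0.02],[0,0,0.01],[0,0,0.01],[0,0,0],[0,0,0]],"twist":[[0,0,0],[0,0,0],[0,0,0],[0,0,0],[0,0,0],[0,0,0],[0,0,0],[0,0,0],[0,0,0],[0,0,0]]}' && python3 -m creep '{"delta_pos":[[0,0,0],[0,0,0],[0,0,0],[0,0,0],[0,0,0],[0,0,0],[0,0,0],[0,0,0]],"twist":[[0,0,0],[0,0,0],[0,0,0],[0,0,0],[0,0,0],[0,0,0],[0,0,0],[0,0,0]]}' 0
```

```text
t: 3.23
ee_pos: [549.1, 42.6, 118.2]
orientation: [1.829, 2.553, 0.001]
ft_force: [0.5, 0.6, 0.2]
width: 87.6
grasp_force: 0.0
t: 3.9
ee_pos: [548.8, 42.0, 117.7]
orientation: [1.831, 2.553, 0.0]
ft_force: [0.0, -0.2, -2.1]
width: 37.8
grasp_force: 0.0
```

```bash
python3 -m creep '{"delta_pos":[[0,0,0],[0,0,0],[0,0,0],[0,0,0],[0,0,0],[0,0,0],[0,0,0],[0,0,0]],"twist":[[0,0,0],[0,0,0],[0,0,0],[0,0,0],[0,0,0],[0,0,0],[0,0,0],[0,0,0]]}' 0
```

```text
t: 4.57
ee_pos: [548.7, 42.0, 117.6]
orientation: [-1.83, -2.553, 0.0]
ft_force: [0.1, 0.1, -0.4]
width: 11.3
grasp_force: 30.0
```

```bash
python3 -m creep '{"delta_pos":[[0,0,-0.01],[0,0,-0.02],[0,0,-0.03],[0,0,-0.03],[0,0,-0.03],[0,0,-0.03],[0,0,-0.02],[0,0,-0.01],[0,0,0]],"twist":[[0,0,0],[0,0,0],[0,0,0],[0,0,0],[0,0,0],[0,0,0],[0,0,0],[0,0,0],[0,0,0]]}' && python3 - <<'E'
from h import *
im,d,K,T=load("top"); w=cloud(d,K,T)
q=w[(w[...,1]<-340)&(w[...,2]>40)]; print(q.min(0),q.max(0)); q=q[q[:,2]>150]; print(len(q),q.min(0) if len(q) else 0)
plan((535,-400,298),18.7)
E
```

```text
t: 5.32
ee_pos: [549.9, 42.1, 300.6]
orientation: [1.828, 2.55, 0.005]
ft_force: [0.8, -0.1, -0.0]
width: 11.5
grasp_force: 30.0
[ 535.4562882  -626.16245573   40.09901316] [ 773.37239683 -398.11467744  216.84203799]
7099 [ 541.08502084 -602.60194995  150.00447457]
t 5.32 pos [549.9  42.1 300.6] yaw 18.72 tilt deg [ 0.27  0.08 -0.  ] turn 0.02 shift mm [-413.9 -155.9    2.6] F [ 0.8 -0.1 -0. ] w 11.5 g 30.0
```

```bash
python3 -m creep '{"delta_pos":[[-0.015,-0.008,-0.005],[-0.03,-0.015,-0.005],[-0.03,-0.015,-0.005],[-0.03,-0.015,-0.005],[-0.03,-0.015,-0.005],[-0.03,-0.015,-0.005],[-0.03,-0.015,0],[-0.03,-0.015,0],[-0.03,-0.015,0],[-0.03,-0.013,0],[-0.03,-0.013,0],[-0.03,-0.013,0],[-0.02,-0.009,0],[-0.014,-0.005,0],[0,0,0],[0,0,0]],"twist":[[0,0,0],[0,0,0],[0,0,0],[0,0,0],[0,0,0],[0,0,0],[0,0,0],[0,0,0],[0,0,0],[0,0,0],[0,0,0],[0,0,0],[0,0,0],[0,0,0],[0,0,0],[0,0,0]]}' && python3 - <<'E'
from h import *
from workcell import *
P=camera_params("wrist"); im,d=get_image("wrist"); K,T=P["camera_matrix"],P["extrinsics"]
np.savez("pics/w2.npz",im=im,d=d,K=K,T=T)
w=cloud(d,K,T); c=(500,-285)
for a,b in[(6,18),(56,68),(113,126)]: print(rect(w,c,62 if a<20 else 45,a,b))
uv=lambda p:((K@(T[:3,:3].T@(np.array(p)-T[:3,3])))[:2]/(T[:3,:3].T@(np.array(p)-T[:3,3]))[2]).round()
u,v=uv((501,-291,62)); print(u,v)
u,v=int(u),int(v);y0=max(v-75,0);x0=max(u-100,0)
print(x0,y0);cv2.imwrite("pics/w2c.png",cv2.resize(im[y0:y0+150,x0:x0+200],(800,600),interpolation=2)[:,:,::-1])
plan((501,-291,330),18.7)
E
```

```text
t: 6.65
ee_pos: [498.5, -374.8, 326.2]
orientation: [-1.831, -2.55, -0.001]
ft_force: [0.4, 0.6, 0.0]
width: 11.5
grasp_force: 30.0
(4061, array([ 497.7, -286.6,   12.8]), array([ 499.1, -290.1]), array([100.1, 100. ]), 6.9)
(682, array([ 499.5, -300.7,   62.5]), array([ 499.7, -295.1]), array([40. , 39.8]), 6.8)
(261, array([ 498.2, -283.2,  120.4]), array([ 498.3, -283.1]), array([33.8,  8.1]), 6.8)
306.0 116.0
206 41
t 6.7 pos [ 498.7 -374.1  326.6] yaw 18.72 tilt deg [-0.05 -0.12  0.  ] turn 0.02 shift mm [78.  28.8 -3.4] F [-0.5 -0.7 -0.4] w 11.5 g 30.0
```

View pics/w2c.png

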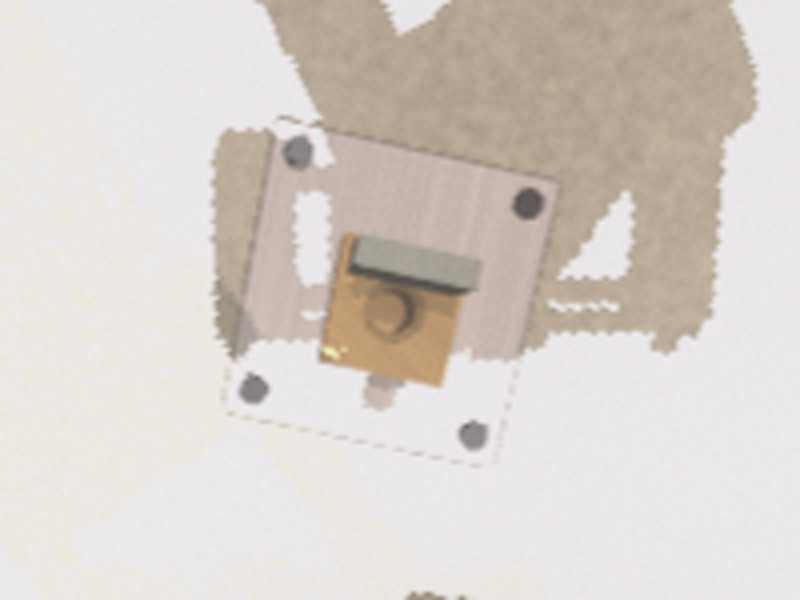

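The crop shows the socket mouth at (390,311), i.e. full-image (303.5,119), in the block in front of the steel plate at (415,262). The block is empty, and a dark thing at (435,595) may be the held rod's lower end.

```bash
python3 - <<'E'
from h import *
im,d,K,T=load("w2"); w=cloud(d,K,T)
def ray(u,v,z):
    r=T[:3,:3]@np.linalg.inv(K)@[u,v,1]; return T[:3,3]+r*(z-T[2,3])/r[2]
print("hole",ray(303.5,118.75,62).round(1))
m=(np.hypot(w[...,0]-498.6,w[...,1]+374.5)<25)&(w[...,2]>190)&(w[...,2]<300)
q=w[m]; print(len(q)); 
for a in range(205,300,12):
    s=q[(q[:,2]>a)&(q[:,2]<a+12)]
    if len(s)>5: print(a,len(s),s.min(0).round(1),s.max(0).round(1),s.mean(0).round(1))
E
```

```text
hole [ 499.7 -295.4   62. ]
514
217 49 [ 492.  -374.9  217.1] [ 503.  -369.4  228.9] [ 496.4 -371.1  222.9]
229 54 [ 492.1 -377.   229. ] [ 502.4 -369.4  240.9] [ 496.2 -371.3  235.3]
241 60 [ 492.2 -375.9  241.3] [ 503.6 -369.6  253. ] [ 496.6 -371.   247.4]
253 69 [ 492.1 -377.1  253. ] [ 503.1 -369.4  264.9] [ 496.6 -371.2  259.3]
265 82 [ 492.2 -377.1  265.1] [ 503.7 -369.5  276.6] [ 496.5 -371.3  271.2]
277 93 [ 492.3 -376.   277.3] [ 503.5 -369.4  288.7] [ 496.8 -371.1  283.1]
289 104 [ 492.3 -377.5  289.1] [ 503.9 -369.4  299.9] [ 496.6 -371.2  294.8]
```

```bash
python3 -m creep '{"delta_pos":[[0.01,0.004,0],[0.02,0.007,0],[0.02,0.007,0],[0.015,0.005,0],[0.01,0.0045,0],[0,0,0.02],[0,0,0.025],[0,0,0.025],[0,0,0.01],[0,0,0],[0,0,0]],"twist":[[0,0,0],[0,0,0],[0,0,0],[0,0,0],[0,0,0],[0,0,0],[0,0,0],[0,0,0],[0,0,0],[0,0,0],[0,0,0]]}' && python3 - <<'E'
from h import *
from workcell import *
P=camera_params("wrist"); im,d=get_image("wrist"); K,T=P["camera_matrix"],P["extrinsics"]
np.savez("pics/w3.npz",im=im,d=d,K=K,T=T)
w=cloud(d,K,T)
print(rect(w,(498.3,-283.1),30,113,126))
plan((500.6,-294.5,245),18.7)
cv2.imwrite("pics/w3.png",im[:,:,::-1])
m=(np.hypot(w[...,0]-500,w[...,1]+294)<25)&(w[...,2]>138)&(w[...,2]<220);q=w[m]
print(len(q),q.mean(0),q.min(0),q.max(0))
E
```

```text
t: 7.62
ee_pos: [501.2, -294.9, 248.0]
orientation: [-1.83, -2.553, 0.0]
ft_force: [0.5, -0.0, 0.6]
width: 11.0
grasp_force: 30.0
(387, array([ 498.3, -282.4,  120.2]), array([ 498.4, -282.8]), array([33.8,  8.3]), 7.0)
t 7.67 pos [ 501.7 -295.3  248.9] yaw 18.74 tilt deg [ 0.05  0.06 -0.  ] turn 0.04 shift mm [ 1.1 -0.8  3.9] F [ 0.4 -0.2 -0.2] w 11.2 g 30.0
490 [ 499.36508916 -291.39780297  185.86274506] [ 494.77808852 -297.5964766   138.04498881] [ 506.68375817 -289.5280446   219.93529516]
```

```bash
python3 -m creep '{"delta_pos":[[0.0008,-0.0008,0],[0,0,0.01],[0,0,0.015],[0,0,0.015],[0,0,0.015],[0,0,0.01],[0,0,0.005],[0,0,0],[0,0,0]],"twist":[[0,0,0],[0,0,0],[0,0,0],[0,0,0],[0,0,0],[0,0,0],[0,0,0],[0,0,0],[0,0,0]]}' && python3 -m creep '{"delta_pos":[[0,0,0.004],[0,0,0.004],[0,0,0.004],[0,0,0]],"twist":[[0,0,0],[0,0,0],[0,0,0],[0,0,0]]}'
```

```text
t: 8.42
ee_pos: [500.2, -294.9, 178.0]
orientation: [1.83, 2.553, 0.0]
ft_force: [0.0, -1.0, -0.8]
width: 11.5
grasp_force: 30.0
t: 8.75
ee_pos: [499.7, -294.4, 165.0]
orientation: [-1.83, -2.553, -0.0]
ft_force: [0.3, 0.3, -0.7]
width: 10.8
grasp_force: 30.0
```

```bash
python3 -m creep '{"delta_pos":[[0,0,0.006],[0,0,0.007],[0,0,0.007],[0,0,0.006],[0,0,0.004],[0,0,0]],"twist":[[0,0,0],[0,0,0],[0,0,0],[0,0,0],[0,0,0],[0,0,0]]}' && python3 -m creep '{"delta_pos":[[0,0,0.002],[0,0,0.002],[0,0,0.002],[0,0,0.001],[0,0,0],[0,0,0]],"twist":[[0,0,0],[0,0,0],[0,0,0],[0,0,0],[0,0,0],[0,0,0]]}'
```

```text
t: 9.25
ee_pos: [499.5, -294.3, 134.4]
orientation: [-1.83, -2.552, 0.0]
ft_force: [0.7, 0.3, -0.6]
width: 11.3
grasp_force: 30.0
t: 9.75
ee_pos: [500.0, -294.7, 128.7]
orientation: [1.831, 2.553, -0.0]
ft_force: [0.3, 0.5, 0.4]
width: 11.6
grasp_force: 30.0
```

```bash
python3 -m creep '{"delta_pos":[[0,0,0.001],[0,0,0.001],[0,0,0]],"twist":[[0,0,0],[0,0,0],[0,0,0]]}'
```

```text
t: 10.0
ee_pos: [501.0, -295.3, 128.5]
orientation: [1.829, 2.551, 0.0]
ft_force: [-1.1, 1.1, 13.2]
width: 11.7
grasp_force: 30.0
```

Force has risen to 13 N at the expected height, so the rod is seated. Releasing and retreating straight up.

```bash
python3 -m creep '{"delta_pos":[[0,0,-0.001],[0,0,0],[0,0,0],[0,0,0],[0,0,0],[0,0,0],[0,0,0],[0,0,0]],"twist":[[0,0,0],[0,0,0],[0,0,0],[0,0,0],[0,0,0],[0,0,0],[0,0,0],[0,0,0]]}' 1 && python3 -m creep '{"delta_pos":[[0,0,-0.01],[0,0,-0.03],[0,0,-0.04],[0,0,-0.04],[0,0,-0.03],[0,0,-0.02],[0,0,-0.01],[0,0,0]],"twist":[[0,0,0],[0,0,0],[0,0,0],[0,0,0],[0,0,0],[0,0,0],[0,0,0],[0,0,0]]}' && python3 - <<'E'
from h import *
from workcell import *
for n in["top","scene"]:
    P=camera_params(n); im,d=get_image(n); w=cloud(d,P["camera_matrix"],P["extrinsics"])
    q=w[(np.hypot(w[...,0]-500,w[...,1]+295)<12)&(w[...,2]>135)&(w[...,2]<170)]; print(n,len(q),q.mean(0).round(1) if len(q) else 0,q.max(0).round(1) if len(q) else 0)
plan((554.5,266,330),73)
E
```

```text
t: 10.67
ee_pos: [499.9, -294.6, 127.6]
orientation: [-1.83, -2.553, 0.0]
ft_force: [-0.5, -0.4, 0.2]
width: 61.2
grasp_force: 0.0
t: 11.33
ee_pos: [500.9, -295.3, 310.7]
orientation: [1.828, 2.549, 0.001]
ft_force: [0.7, -0.7, -0.8]
width: 88.2
grasp_force: 0.0
top 48 [ 499.9 -291.3  151.3] [ 506.  -286.9  160. ]
scene 42 [ 501.3 -291.8  147.5] [ 506.7 -285.9  155.3]
t 11.43 pos [ 499.5 -294.4  307. ] yaw 18.72 tilt deg [-0.03 -0.04 -0.  ] turn -54.28 shift mm [111.2 552.  -23. ] F [-0.2  0.   0.1] w 87.6 g 0.0
```

```bash
python3 -m creep '{"delta_pos":[[0,0,-0.002],[0,0,-0.002],[0,0,-0.002],[0,0,-0.002],[0,0,-0.002],[0,0,-0.002],[0,0,-0.002],[0,0,-0.002]],"twist":[[0,0,-6.78],[0,0,-6.78],[0,0,-6.78],[0,0,-6.78],[0,0,-6.78],[0,0,-6.78],[0,0,-6.78],[0,0,-6.82]]}' && python3 -m creep '{"delta_pos":[[0.001,0.015,0],[0.002,0.035,0],[0.002,0.035,0],[0.002,0.035,0],[0.002,0.035,0],[0.002,0.035,0],[0.002,0.035,0],[0.002,0.035,0],[0.002,0.035,0],[0.003,0.035,0],[0.003,0.035,0],[0.003,0.035,0],[0.003,0.035,0],[0.003,0.035,0],[0.003,0.035,0],[0.003,0.03,0],[0.002,0.018,0],[0,0,0],[0,0,0]],"twist":[[0,0,0],[0,0,0],[0,0,0],[0,0,0],[0,0,0],[0,0,0],[0,0,0],[0,0,0],[0,0,0],[0,0,0],[0,0,0],[0,0,0],[0,0,0],[0,0,0],[0,0,0],[0,0,0],[0,0,0],[0,0,0],[0,0,0]]}' && python3 - <<'E'
from h import *
from workcell import *
P=camera_params("wrist"); im,d=get_image("wrist"); K,T=P["camera_matrix"],P["extrinsics"]
np.savez("pics/w4.npz",im=im,d=d,K=K,T=T); w=cloud(d,K,T); c=(554.5,266)
for a,b,r in[(6,15,70),(100,110,45),(138,172,50),(150,172,50)]: print(rect(w,c,r,a,b))
cv2.imwrite("pics/w4.png",im[:,:,::-1])
plan((554.5,266,134),73)
E
```

```text
t: 12.1
ee_pos: [499.0, -294.1, 321.1]
orientation: [-0.455, -3.104, -0.003]
ft_force: [0.8, -0.2, -0.2]
width: 87.9
grasp_force: 0.0
t: 13.68
ee_pos: [622.4, 246.4, 322.0]
orientation: [-0.463, -3.105, 0.003]
ft_force: [-0.2, -0.3, -0.0]
width: 88.2
grasp_force: 0.0
(2284, array([552.8, 265.6,  10.7]), array([554.2, 264.3]), array([90. , 89.5]), 72.6)
(456, array([553.6, 264.5, 104.5]), array([553.6, 264.7]), array([21.5, 49.1]), 72.5)
(1065, array([553.8, 264.7, 158.5]), array([554. , 264.7]), array([54.8, 30. ]), 72.6)
(888, array([553.7, 264.7, 161.2]), array([554. , 264.7]), array([54.8, 30. ]), 72.6)
t 13.73 pos [622.6 245.4 322.5] yaw 72.97 tilt deg [-0.1  -0.09 -0.  ] turn -0.03 shift mm [ 71.2  -0.2 188.5] F [-0.6 -0.7  0.3] w 88.0 g 0.0
```

View pics/w4.png

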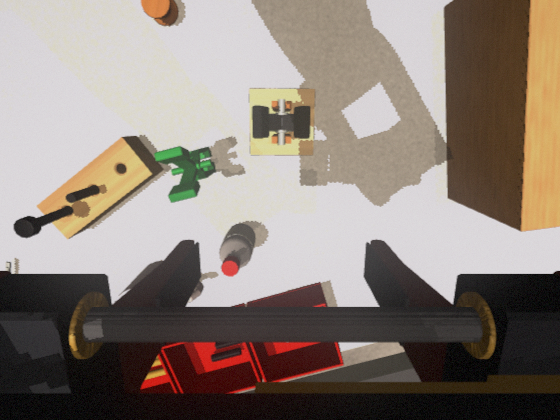

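The view shows the dark clamp centred at (282,122) on its yellow stand with the handles spread left to right. The green one at (190,170), the glue bottle and the wooden box are all clear. Descending onto the handles.

```bash
python3 -m creep '{"delta_pos":[[0.01,0,0],[0.025,-0.0005,0],[0.025,-0.0005,0],[0.0113,-0.0005,0.01],[0,0,0.03],[0,0,0.03],[0,0,0.02],[0,0,0.005],[0,0,0],[0,0,0]],"twist":[[0,0,0.4],[0,0,0],[0,0,0],[0,0,0],[0,0,0],[0,0,0],[0,0,0],[0,0,0],[0,0,0],[0,0,0]]}' && python3 - <<'E'
from h import *
plan((554,265.8,134),72.6)
plan((554,265.8,134),72.6)
E
```

```text
t: 14.57
ee_pos: [555.2, 265.2, 229.8]
orientation: [0.477, 3.104, 0.001]
ft_force: [-0.2, 0.6, 0.1]
width: 87.6
grasp_force: 0.0
t 14.57 pos [555.2 265.2 229.8] yaw 72.52 tilt deg [ 0.04  0.04 -0.  ] turn -0.08 shift mm [ 1.3  0.2 95.8] F [-0.2  0.6  0.1] w 87.6 g 0.0
t 14.57 pos [555.2 265.2 229.8] yaw 72.52 tilt deg [ 0.04  0.04 -0.  ] turn -0.08 shift mm [ 1.3  0.2 95.8] F [-0.2  0.6  0.1] w 87.6 g 0.0
```

```bash
python3 -m creep '{"delta_pos":[[0.0006,0,0.01],[0,0,0.02],[0,0,0.02],[0,0,0.02],[0,0,0.015],[0,0,0.009],[0,0,0],[0,0,0]],"twist":[[0,0,0],[0,0,0],[0,0,0],[0,0,0],[0,0,0],[0,0,0],[0,0,0],[0,0,0]]}' && python3 -m creep '{"delta_pos":[[0,0,0],[0,0,0],[0,0,0],[0,0,0],[0,0,0],[0,0,0],[0,0,0],[0,0,0],[0,0,0],[0,0,0],[0,0,0],[0,0,0],[0,0,0],[0,0,0]],"twist":[[0,0,0],[0,0,0],[0,0,0],[0,0,0],[0,0,0],[0,0,0],[0,0,0],[0,0,0],[0,0,0],[0,0,0],[0,0,0],[0,0,0],[0,0,0],[0,0,0]]}' 0
```

```text
t: 15.23
ee_pos: [554.7, 266.0, 135.1]
orientation: [0.475, 3.105, 0.001]
ft_force: [-0.4, 1.0, 1.1]
width: 87.9
grasp_force: 0.0
t: 16.4
ee_pos: [556.2, 266.5, 137.8]
orientation: [0.474, 3.101, 0.003]
ft_force: [-2.6, -2.3, 18.0]
width: 22.6
grasp_force: 30.0
```

Squeezed to the stop (22.6 mm). Lifting.

```bash
python3 -m creep '{"delta_pos":[[0,0,-0.003],[0,0,-0.006],[0,0,-0.015],[0,0,-0.025],[0,0,-0.03],[0,0,-0.035],[0,0,-0.035],[0,0,-0.025],[0,0,-0.015],[0,0,-0.006],[0,0,0],[0,0,0]],"twist":[[0,0,0],[0,0,0],[0,0,0],[0,0,0],[0,0,0],[0,0,0],[0,0,0],[0,0,0],[0,0,0],[0,0,0],[0,0,0],[0,0,0]]}' && python3 - <<'E'
from h import *
from workcell import *
P=camera_params("wrist"); im,d=get_image("wrist"); K,T=P["camera_matrix"],P["extrinsics"]
np.savez("pics/w5.npz",im=im,d=d,K=K,T=T)
P=camera_params("scene"); im2,d2=get_image("scene"); np.savez("pics/s5.npz",im=im2,d=d2,K=P["camera_matrix"],T=P["extrinsics"])
o=get_obs(); T=P["extrinsics"];K=P["camera_matrix"]
p=T[:3,:3].T@(o["ee_pos"]-[0,0,60]-T[:3,3]); u,v=(K@p/p[2])[:2].astype(int); print(u,v)
y0=max(v-60,0);x0=max(min(u-75,410),0)
cv2.imwrite("pics/c5.png",cv2.hconcat([cv2.resize(im2[y0:y0+130,x0:x0+130],(400,400)),cv2.resize(im[:300,80:480],(400,400))])[:,:,::-1])
plan((500,-295,330),97)
E
```

```text
t: 17.4
ee_pos: [553.7, 265.6, 328.6]
orientation: [-0.475, -3.104, 0.001]
ft_force: [0.0, 0.7, -2.0]
width: 22.5
grasp_force: 30.0
379 200
t 17.5 pos [553.5 265.5 327.7] yaw 72.6 tilt deg [-0.12 -0.14  0.  ] turn -24.4 shift mm [ 121.4 -549.8   -2.3] F [ 0.8 -0.4 -0.9] w 22.6 g 30.0
```

View pics/c5.png

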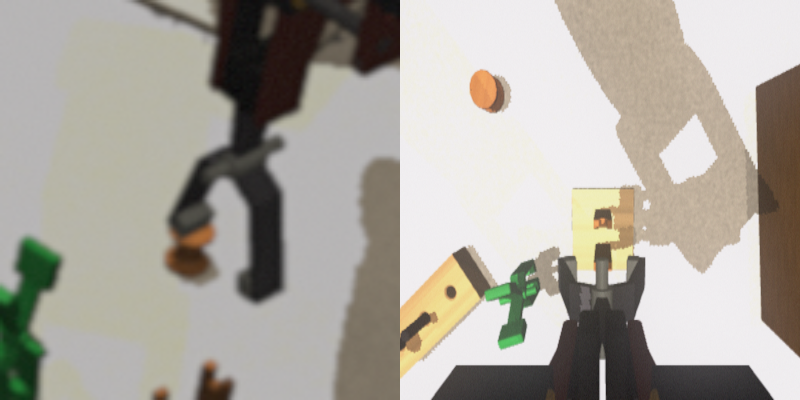

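The left crop shows the clamp held upright with its jaws open and the empty uprights below. The right crop shows both jaws at (570,285) and (635,285), spread evenly about the fingers. I'll measure how the clamp hangs relative to the tool.

```bash
python3 - <<'E'
from h import *
a=np.radians(72.6);Y=np.array([np.cos(a),np.sin(a)]);X=np.array([-Y[1],Y[0]]);c=np.array([553.7,265.6])
for n in("w5","s5"):
    im,d,K,T=load(n); w=cloud(d,K,T)
    m=(np.hypot(w[...,0]-c[0],w[...,1]-c[1])<55)&(w[...,2]>195)&(w[...,2]<320)
    q=w[m]; l=np.c_[(q[:,:2]-c)@X,(q[:,:2]-c)@Y,q[:,2]]
    print(n,len(l))
    for z in range(195,320,10):
        s=l[(l[:,2]>=z)&(l[:,2]<z+10)]
        if len(s)>3: print(z,len(s),"x",s[:,0].min().round(1),s[:,0].max().round(1),"y",s[:,1].min().round(1),s[:,1].max().round(1))
    s=l[(l[:,0]>15)&(abs(l[:,1])<8)&(l[:,2]<310)]; print("pin end",len(s),s.mean(0).round(1) if len(s) else 0,s.max(0).round(1) if len(s) else 0,s.min(0).round(1) if len(s) else 0)
E
```

```text
w5 2962
215 117 x -7.4 13.7 y -39.2 35.4
225 345 x -7.3 13.7 y -37.6 33.6
235 118 x -7.2 12.5 y -34.8 31.2
245 137 x -8.1 12.4 y -32.1 28.7
255 145 x -8.2 12.4 y -29.4 26.2
265 169 x -8.2 12.4 y -26.8 23.8
275 1001 x -7.8 12.9 y -24.2 21.3
285 608 x -23.2 27.3 y -11.3 9.1
295 118 x 6.8 12.9 y -6.3 3.7
305 138 x -5.8 9.9 y -5.9 4.0
315 66 x -6.3 9.9 y -2.9 1.0
pin end 263 [ 21.5  -1.3 292. ] [ 27.3   2.5 294.2] [ 15.   -5.1 286.3]
s5 1104
205 9 x -8.1 12.0 y -29.7 30.3
215 134 x -9.0 13.8 y -37.0 37.1
225 151 x -8.5 13.7 y -35.5 34.7
235 92 x -7.5 14.3 y -32.1 32.4
245 92 x -8.7 11.6 y -28.9 30.5
255 77 x -8.0 12.8 y -27.6 26.7
265 87 x -8.5 12.2 y -24.1 25.0
275 179 x -22.7 12.4 y -21.5 22.3
285 162 x -23.7 27.0 y -7.1 7.4
295 53 x -6.4 10.5 y -4.9 5.2
305 46 x -7.1 9.9 y -4.7 5.9
315 22 x -6.7 -2.0 y -5.7 6.2
pin end 29 [ 21.5   1.4 289.1] [ 27.    3.9 292.1] [ 16.9  -2.2 285.9]
```

```bash
python3 -m creep '{"delta_pos":[[0,0,0],[0,0,0],[0,0,0],[0,0,0],[0,0,0],[0,0,0]],"twist":[[0,0,-3.4],[0,0,-5],[0,0,-5],[0,0,-5],[0,0,-4],[0,0,-2]]}' && python3 -m creep '{"delta_pos":[[0.003,-0.012,0],[0.005,-0.022,0],[0.007,-0.033,0],[0.007,-0.033,0],[0.007,-0.033,0],[0.007,-0.033,0],[0.007,-0.033,0],[0.007,-0.033,0],[0.007,-0.033,0],[0.007,-0.033,0],[0.007,-0.033,0],[0.007,-0.033,0],[0.007,-0.033,0],[0.007,-0.033,0],[0.007,-0.033,0],[0.007,-0.033,0],[0.007,-0.025,0],[0.004,-0.015,0],[0.0026,-0.009,0],[0,0,0]],"twist":[[0,0,0],[0,0,0],[0,0,0],[0,0,0],[0,0,0],[0,0,0],[0,0,0],[0,0,0],[0,0,0],[0,0,0],[0,0,0],[0,0,0],[0,0,0],[0,0,0],[0,0,0],[0,0,0],[0,0,0],[0,0,0],[0,0,0],[0,0,0]]}' && python3 - <<'E'
from h import *
from workcell import *
P=camera_params("wrist"); im,d=get_image("wrist"); K,T=P["camera_matrix"],P["extrinsics"]
np.savez("pics/w6.npz",im=im,d=d,K=K,T=T)
plan((501.4,-289.8,328),97); w=cloud(d,K,T)
P=camera_params("scene"); im2,d2=get_image("scene"); ws=cloud(d2,P["camera_matrix"],P["extrinsics"])
P=camera_params("top"); im3,d3=get_image("top"); wt=cloud(d3,P["camera_matrix"],P["extrinsics"])
a=np.radians(97);Y=np.array([np.cos(a),np.sin(a)]);X=np.array([-Y[1],Y[0]]);c=np.array([501.4,-289.8])
for n,w in(("w",w),("s",ws),("t",wt)):
  q=w[np.hypot(w[...,0]-c[0],w[...,1]-c[1])<55]; l=np.c_[(q[:,:2]-c)@X,(q[:,:2]-c)@Y,q[:,2]]
  for z0,z1 in[(113,126),(130,160),(195,212),(212,222),(222,240),(283,296)]:
    s=l[(l[:,2]>=z0)&(l[:,2]<z1)]
    if len(s)>3: print(n,z0,len(s),"x",s[:,0].min().round(1),s[:,0].max().round(1),"y",s[:,1].min().round(1),s[:,1].max().round(1))
E
```

```text
t: 18.0
ee_pos: [553.6, 265.6, 327.8]
orientation: [0.197, -3.132, 0.002]
ft_force: [1.1, -0.5, -1.1]
width: 22.5
grasp_force: 30.0
t: 19.67
ee_pos: [500.8, -291.3, 328.7]
orientation: [0.187, -3.134, -0.001]
ft_force: [0.4, 0.3, -1.3]
width: 22.3
grasp_force: 30.0
t 19.72 pos [ 501.2 -290.   328.8] yaw 96.87 tilt deg [ 0.07 -0.07 -0.  ] turn -0.13 shift mm [-0.3  0.2  0.8] F [-0.5  0.7 -0.9] w 22.4 g 30.0
w 113 225 x -15.4 18.6 y -11.2 10.7
w 130 112 x -1.6 7.9 y -11.5 0.1
w 212 63 x -6.1 14.7 y -40.5 34.3
w 222 463 x -6.8 14.8 y -39.6 33.3
w 283 878 x -22.3 28.0 y -16.9 11.8
s 113 67 x -16.4 19.6 y -10.4 13.7
s 130 49 x -5.3 7.0 y -8.8 2.0
s 212 57 x -9.9 13.4 y -36.3 38.3
s 222 141 x -9.1 13.1 y -35.0 36.3
s 283 97 x -23.3 28.1 y -6.4 9.9
t 113 98 x -16.1 17.6 y -1.8 14.4
t 130 20 x 1.9 6.8 y -10.0 3.3
t 212 24 x -7.9 12.6 y -22.9 38.9
t 222 92 x -8.3 12.4 y -34.7 37.9
t 283 51 x 10.8 25.9 y -9.4 7.9
```

Jaws straddle the stack within about 2 mm. Shifting slightly and descending.

```bash
python3 -m creep '{"delta_pos":[[-0.0008,0.0012,0],[0,0,0.01],[0,0,0.015],[0,0,0.015],[0,0,0.015],[0,0,0.01],[0,0,0],[0,0,0]],"twist":[[0,0,-0.1],[0,0,0],[0,0,0],[0,0,0],[0,0,0],[0,0,0],[0,0,0],[0,0,0]]}' && python3 -m creep '{"delta_pos":[[0,0,0.006],[0,0,0.006],[0,0,0.006],[0,0,0.006],[0,0,0.004],[0,0,0],[0,0,0]],"twist":[[0,0,0],[0,0,0],[0,0,0],[0,0,0],[0,0,0],[0,0,0],[0,0,0]]}'
```

```text
t: 20.48
ee_pos: [502.6, -287.8, 264.2]
orientation: [0.196, -3.135, -0.001]
ft_force: [0.0, 1.1, -1.3]
width: 22.1
grasp_force: 30.0
t: 21.07
ee_pos: [502.5, -288.3, 236.4]
orientation: [0.194, -3.135, -0.001]
ft_force: [-0.2, 0.6, -2.9]
width: 22.3
grasp_force: 30.0
```

```bash
python3 -m creep '{"delta_pos":[[0,0,0.005],[0,0,0.005],[0,0,0.005],[0,0,0],[0,0,0]],"twist":[[0,0,0],[0,0,0],[0,0,0],[0,0,0],[0,0,0]]}' && python3 - <<'E'
from h import *
from workcell import *
P=camera_params("scene"); im,d=get_image("scene"); w=cloud(d,P["camera_matrix"],P["extrinsics"])
a=np.radians(97);Y=np.array([np.cos(a),np.sin(a)]);X=np.array([-Y[1],Y[0]]);c=np.array([501.4,-289.8])
q=w[np.hypot(w[...,0]-c[0],w[...,1]-c[1])<55]; l=np.c_[(q[:,:2]-c)@X,(q[:,:2]-c)@Y,q[:,2]]
for z0 in range(85,200,8):
    s=l[(l[:,2]>=z0)&(l[:,2]<z0+8)]
    if len(s)>3: print(z0,len(s),"x",s[:,0].min().round(1),s[:,0].max().round(1),"y",s[:,1].min().round(1),s[:,1].max().round(1))
cv2.imwrite("pics/s7.png",cv2.resize(im[70:220,120:320],(800,600),interpolation=2)[:,:,::-1]); print(get_obs()["ee_pos"])
E
```

```text
t: 21.48
ee_pos: [502.4, -288.2, 221.2]
orientation: [0.194, -3.135, -0.001]
ft_force: [-0.2, -0.4, -1.4]
width: 22.8
grasp_force: 30.0
85 24 x -17.7 11.9 y 5.4 14.6
93 16 x -15.7 -1.7 y 4.1 14.2
101 28 x -17.8 9.2 y -35.3 36.4
109 79 x -15.3 12.1 y -32.5 38.6
117 93 x -16.2 11.9 y -33.1 36.8
125 50 x -10.0 10.7 y -30.0 36.4
133 57 x -10.9 11.3 y -28.4 34.8
141 53 x -9.7 11.5 y -27.3 30.9
149 62 x -10.4 11.0 y -25.9 29.6
157 30 x -9.7 10.2 y -23.7 26.8
165 44 x -10.1 10.9 y -20.5 26.2
173 46 x -24.0 24.3 y -0.8 17.4
181 56 x -24.2 24.6 y -3.9 9.6
189 20 x -9.1 5.4 y -2.9 6.4
197 20 x -9.8 6.4 y -2.9 8.2
[ 502.60841505 -288.36969716  221.52225224]
```

View pics/s7.png

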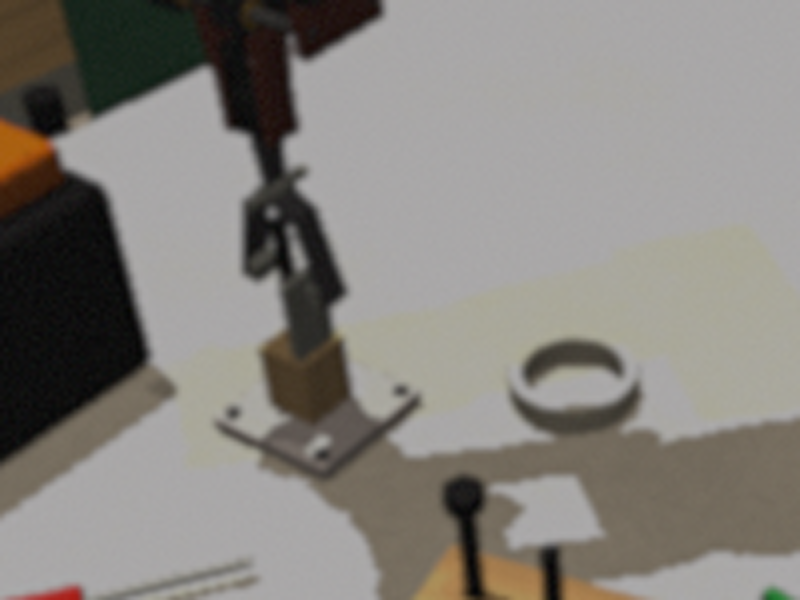

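The picture shows the rod and plate between the open jaws, with the pin above at (285,185) and the pads alongside the plate at (300,290). Releasing in stages.

```bash
python3 -m creep '{"delta_pos":[[0,0,0],[0,0,0],[0,0,0],[0,0,0],[0,0,0],[0,0,0]],"twist":[[0,0,0],[0,0,0],[0,0,0],[0,0,0],[0,0,0],[0,0,0]]}' 0.38; python3 -m creep '{"delta_pos":[[0,0,0],[0,0,0],[0,0,0],[0,0,0],[0,0,0],[0,0,0]],"twist":[[0,0,0],[0,0,0],[0,0,0],[0,0,0],[0,0,0],[0,0,0]]}' 0.55;  python3 -m creep '{"delta_pos":[[0,0,0],[0,0,0],[0,0,0],[0,0,0],[0,0,0],[0,0,0],[0,0,0],[0,0,0]],"twist":[[0,0,0],[0,0,0],[0,0,0],[0,0,0],[0,0,0],[0,0,0],[0,0,0],[0,0,0]]}' 1
```

```text
t: 22.03
ee_pos: [502.7, -288.4, 221.8]
orientation: [-0.195, 3.135, -0.0]
ft_force: [0.3, -0.2, -1.5]
width: 33.4
grasp_force: 8.5
t: 22.53
ee_pos: [502.8, -288.4, 221.8]
orientation: [-0.195, 3.135, -0.0]
ft_force: [0.4, -0.1, 0.5]
width: 48.2
grasp_force: 0.0
t: 23.2
ee_pos: [502.7, -288.4, 221.7]
orientation: [-0.195, 3.136, -0.0]
ft_force: [-0.2, 0.4, 0.9]
width: 87.3
grasp_force: 0.0
```

```bash
python3 -m creep '{"delta_pos":[[0,0,-0.005],[0,0,-0.01],[0,0,-0.02],[0,0,-0.03],[0,0,-0.03],[0,0,-0.03],[0,0,-0.02],[0,0,-0.005],[0,0,0],[0,0,0]],"twist":[[0,0,0],[0,0,0],[0,0,0],[0,0,0],[0,0,0],[0,0,0],[0,0,0],[0,0,0],[0,0,0],[0,0,0]]}' && python3 - <<'E'
from h import *
from workcell import *
P=camera_params("scene"); im,d=get_image("scene"); w=cloud(d,P["camera_matrix"],P["extrinsics"])
a=np.radians(97);Y=np.array([np.cos(a),np.sin(a)]);X=np.array([-Y[1],Y[0]]);c=np.array([501.4,-289.8])
q=w[np.hypot(w[...,0]-c[0],w[...,1]-c[1])<55]; l=np.c_[(q[:,:2]-c)@X,(q[:,:2]-c)@Y,q[:,2]]
for z0 in range(85,270,12):
    s=l[(l[:,2]>=z0)&(l[:,2]<z0+12)]
    if len(s)>3: print(z0,len(s),"x",s[:,0].min().round(1),s[:,0].max().round(1),"y",s[:,1].min().round(1),s[:,1].max().round(1))
wi,_=get_image("wrist"); print(get_obs()["ft_force"])
cv2.imwrite("pics/s8.png",cv2.hconcat([cv2.resize(im[70:220,120:270],(400,400)),cv2.resize(wi,(400,400))])[:,:,::-1])
E
```

```text
t: 24.03
ee_pos: [502.3, -288.1, 371.1]
orientation: [0.195, -3.135, -0.001]
ft_force: [-0.5, 1.1, -0.4]
width: 88.1
grasp_force: 0.0
85 38 x -16.9 17.1 y 6.2 13.8
97 33 x -16.3 8.6 y -19.4 25.6
109 107 x -16.8 10.4 y -21.0 28.6
121 78 x -10.6 10.6 y -21.1 27.1
133 67 x -10.3 12.0 y -20.5 26.4
145 82 x -10.3 11.3 y -18.3 25.4
157 54 x -11.4 10.2 y -20.2 24.8
169 63 x -24.5 11.1 y -4.5 22.5
181 74 x -26.6 25.3 y -5.2 11.5
193 39 x -10.4 8.8 y -7.5 12.5
205 45 x -9.4 6.9 y -10.8 14.0
217 58 x -15.6 11.8 y -15.6 22.1
229 102 x -18.1 15.6 y -17.2 23.8
241 112 x -16.8 16.3 y -21.7 24.9
[-0.63382834  0.45274314  0.74171308]
```

View pics/s8.png

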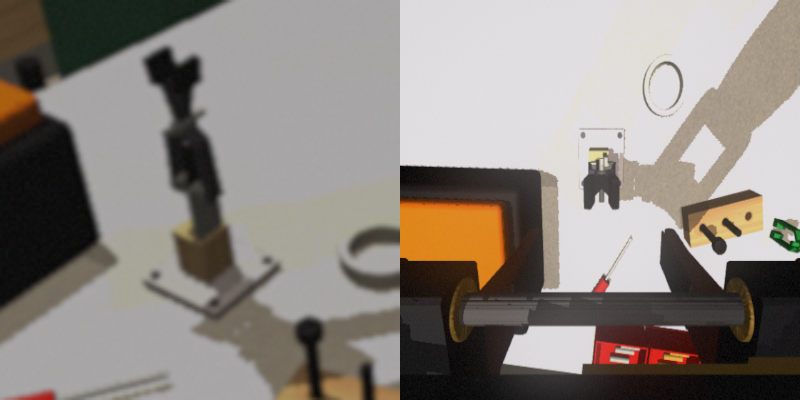

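The clamp stands upright by itself on the rod and plate: left crop, handles at (175,70) and jaws at (195,180). The other rods are untouched and the gripper is well clear. Handing in.

```bash
python3 -c "
from workcell import *
print(close_job())"
```

```text
the job is handed in; nothing more can be done
None
```

The long rod is seated in the fixture's socket, the spring clamp is clipped over rod and plate and holding by itself, and the job was handed in at about 24 s with no disturbance seen in the pictures.

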